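# Feel out and drag a dropped chalk from under a low shelf

## Robot

A 7-joint arm with a two-finger parallel gripper is mounted at the origin on the work surface; the furniture and walls round the work are solid. World frame = base frame: x ahead of the robot, y to its left, z up, the work surface at z = 0. Lengths are in m, angles in rad, forces in N, time in s.
With the tool pointing down it reaches from about 0.4 to 0.9 m from the base axis. Payload 5.5 kg.
Tool frame: the origin (TCP) lies midway between the tips of the shut fingers; the grasp point (between the pads) lies 19 mm behind it (manip.grip_depth is the distance from the TCP to the grasp point, in m); z points along the fingers, x is the direction in which the jaws open and shut, and the axes are right-handed (so a half turn about z gives the same grasp; the last joint's range is limited). The gripper opens to 92 mm and grips with 3 to 60 N. Pads are 19 mm wide; open, the fingers measure 130 mm over their backs; the gripper's body (75 mm by 190 mm) begins 47 mm behind the grasp point.
Start: joints at [1.386, 0.501, -0.427, 1.55, 0.221, 1.138, -0.21], TCP at [0.281, -0.586, 0.227] pointing down, gripper open.
Joint ranges: [-2.88, 2.88], [-0.31, 2.03], [-1.54, 1.56], [0.2, 2.42], [-1.41, 4.55], [0.19, 2.02], [-2.57, 2.57]. Speed limits (rad/s): [2.57, 2.57, 3.14, 3.14, 3.14, 3.14, 3.14].

## Interface

Orientations are given as a unit quaternion [x, y, z, w].
In Python, from bench import manip, effector, viewer gives the robot as it stands. Calls block until the motion is done:
- manip.move_pose(position, orientation): joint-space move of the TCP to a pose.
- manip.servo_line(position, ori=None, vel=0.15): straight line of the TCP; ori=None keeps the orientation; vel is the mean speed in m/s.
- manip.movej(angles): joint-space move.
- effector.open_jaws() and effector.close(f_grip=None): open the fingers fully, or close them until they stop; f_grip is the grip in N (None keeps the last).
- manip.sleep(seconds).
- manip.solve_ik(position, orientation): joint angles nearest the present ones, or None.
- viewer.get_image(name): name is "scene" or "top" or "wrist"; returns the picture (480x640x3 uint8, red, green, blue); there is no depth.
- viewer.get_calibration(name): a dict with "vfov" (degrees; the focal length in pixels is half the picture's height over the tangent of half this angle, whatever the lens; pixels are square), "cx", "cy" (the principal point, pixels), "eye" and "attitude" of the camera in the world. Camera axes: x right, y down, z forward; pixel columns grow to the right and rows downward; lengths in m; the calibration is good to about 2 mm. A picture is of the moment at which its call begins: read the wrist's pose just before it. get_calibration takes no time and is no camera call; for the wrist camera it gives the pose at the moment of the call.
A pose or a line that the arm cannot do raises manip.PlanningError and nothing moves.
- manip.hand_in(): hands the job in, once; it reports no verdict.
Readings, each from a call of its own:
- manip.current_clock(): time.
- manip.current_q(): joint angles.
- manip.current_joint_velocities(): joint speeds.
- manip.current_tau(): joint torques, N m.
- manip.current_tool_pos(): TCP position.
- manip.current_tcp_rot(): TCP orientation.
- manip.current_force(): force on the tool from outside, world axes, zero at the start.
- manip.current_wrist_torque(): the same for the moment, N m.
- manip.current_finger_gap(): finger opening in m.
Only numpy, scipy, OpenCV 4.12 (cv2) and the standard library are available. Lean on these libraries where they do the work, as an engineer would, in place of code of your own. Each camera call takes 0.05 s, during which the arm holds its last target. There are 200 camera calls.

## Task

A flat cake of tailor's chalk has slid out of sight under the low wooden shelf. Take the flat probe by its upright grip, reach in through the shelf's open side, dab gently to find the chalk, then, with the rubber sole resting on top of it, draw it completely out along the plywood board, two fingers' width or more clear of the shelf. Chalk snaps easily, so never press hard on it, on the board or on the shelf, do not touch the chalk with the fingers, leave the other things alone, and finally lay the probe flat on the bench, off the chalk and out from under the shelf.

Things in the scene. Friction and masses are not known exactly. Their poses are not given: they have to be found in the camera images.
- low_shelf: Low, dark brown wooden shelf fixed to the bench: a board on two cheeks and a back panel, 136 mm deep (x), 222 mm wide (y), 60 mm high. Origin on the bench under its centre; -x points out of its one open side (the mouth), z up. Its underside is 46 mm above the bench; inside, y = -95 to +95 mm, from the mouth at x = -65 mm to the back panel's face at x = +53 mm.
- mouth (a point): Point on the bench in the middle of the shelf's open side; axes as low_shelf's (-x points straight out). A plain plywood base board, fixed, covers the bench under the shelf and for 115 mm in front of it, 186 mm wide (y = -93 to +93 mm). It is level, but how high its top lies is not measured: 3 to 12 mm above the bench.
- search (a point): Middle, at bench height, of the zone where the chalk lies; axes as low_shelf's. The chalk's place is not measured: its centre is within 13 mm in x and 60 mm in y, turned any way. It lies flat on the base board: a white cake 40 x 45 mm, 9 mm thick, about 30 g. It snaps at 15 N from the probe; 3 to 9 N down lets the sole drag it (friction sole on chalk 1.4, chalk on board 0.6).
- probe_grip (a point): Grasp point of the loose flat probe (0.2 kg): middle of its upright light-wood grip, 55 mm above the probe's underside. The grip is 16 mm thick (x), 40 mm wide (y) and reaches 77 mm above the underside. Pinch it from above across its 16 mm, fingers closing along x, for a stiff hold. x points along the strip towards the sole, z up.
- probe_strip (a point): Centre of the probe's aluminium strip, 87.5 mm along x from the grip, 8 mm above the underside; axes as probe_grip's. The strip is 225 mm long (x), 40 mm wide and 6 mm thick, from 25 mm behind the grip's middle to 200 mm ahead of it.
- probe_sole (a point): Centre of the underside of the rubber sole at the probe's far end, 170 mm along x from the grip and 55 mm below probe_grip; axes as probe_grip's. The sole is 60 mm long (x), 40 mm wide (y), 5 mm thick; with the strip on it, it stands 11 mm high.
- beeswax: Bystander: round brown cake of wax, 62 mm across and 22 mm high, loose on top of the shelf. Origin at its underside centre.
- gimp_roll: Bystander: flat tan roll of braid, 72 mm across and 14 mm high, loose on top of the shelf. Origin at its underside centre.
- tacks_box: Bystander: cream card box 73 x 113 x 39 mm, loose on the bench. Origin at its underside centre.
- sanding_block: Bystander: wooden sanding block 63 x 110 x 30 mm, loose on the bench. Origin at its underside centre.

How it is judged:
On the way, in this order (a step that is already met when the one before it is completed fails the run):
1. the probe has found the chalk under the shelf and rests on top of it (more than 1 N, the sole above the chalk) (contact force between probe and chalk above 1 N and z of probe_sole in the frame of chalk above 0.006 m and x of chalk in the frame of low_shelf above -0.03 m), for 0.2 s.
2. the chalk lies wholly clear of the shelf's mouth (x of chalk in the frame of low_shelf below -0.105 m and height (world z) of chalk below 0.016 m and angle between chalk's own z axis and vertical below 0.1 rad), for 0.2 s.
At the end, for the whole second after the job is handed in: The chalk lies flat on the base board or bench with its centre at least 40 mm out from the shelf's mouth; the probe lies flat on the bench, released, not touching the chalk, its sole's centre at least 18 mm out from the mouth (all of step 2 and height (world z) of probe_grip below 0.072 m and angle between probe_grip's own z axis and vertical below 0.12 rad and x of probe_sole in the frame of low_shelf below -0.083 m and contact force between probe and chalk below 0.05 N).
It fails at once if the probe pressed or squeezed the chalk with more than 15 N (it snaps) (contact force between probe and chalk above 15 N).
It fails at once if the probe or the robot pressed the shelf or the base board with more than 20 N (contact force between any of probe, the fingers, the arm and low_shelf above 20 N or contact force between any of probe, the fingers, the arm and base_board above 20 N).
It fails at once if the fingers touched the chalk (contact force between the fingers and chalk above 0.5 N).
It fails at once if a bystander was moved more than 30 mm (distance of any of beeswax, gimp_roll, tacks_box, sanding_block from where it was at the start of the episode above 0.03 m).
It also fails if it takes over 64 s, if anything falls off the work surface, if the arm or the gripper's body presses on something with over 40 N, if the wrist force passes 120 N, or if a joint passes its speed limit or range.

## Working session

There is one attempt and no reset: what is moved stays moved. The work goes in short steps, each a Python script; the robot and the scene stay as the last script left them, time stands still between calls to the robot, and variables do not carry over. Pictures are saved under pics/ and viewed, about 8 in all and at most 12, crops included, and the job is handed in when it is done.

```bash
mkdir -p pics; ls; python3 - <<'E'
from bench import manip, effector, viewer
import cv2
for n in("top","scene"):
    im=viewer.get_image(n); cv2.imwrite(f"pics/{n}0.png",im[:,:,::-1]); print(n,viewer.get_calibration(n))
print(viewer.get_calibration("wrist"),manip.current_tool_pos(),manip.current_tcp_rot(),manip.current_clock(),manip.current_force())
E
```

```text
pics
top {'vfov': 45.41802146603328, 'cx': 319.11322904758964, 'cy': 246.53177009660305, 'eye': array([0.33216166, 0.02993398, 1.60567779]), 'attitude': array([ 0.70839709, -0.70344667,  0.0374105 , -0.04400911])}
scene {'vfov': 43.14283180778964, 'cx': 313.5393118139016, 'cy': 234.0217730590554, 'eye': array([-0.04875545,  1.08393799,  0.8487918 ]), 'attitude': array([-0.19517223,  0.85697817, -0.46230277,  0.11735571])}
{'vfov': 67.25837763538657, 'cx': 316.9846679646334, 'cy': 236.5786871295689, 'eye': array([ 0.34367261, -0.55450049,  0.38251622]), 'attitude': array([ 0.83948745, -0.52723012, -0.07120767,  0.11053818])} [ 0.28113759 -0.58537132  0.2257936 ] [ 8.46468272e-01 -5.32438472e-01 -7.10072936e-04 -4.83976903e-04] 0.1 [ 0.47519226 -0.43625866  0.21435722]
```

View pics/top0.png

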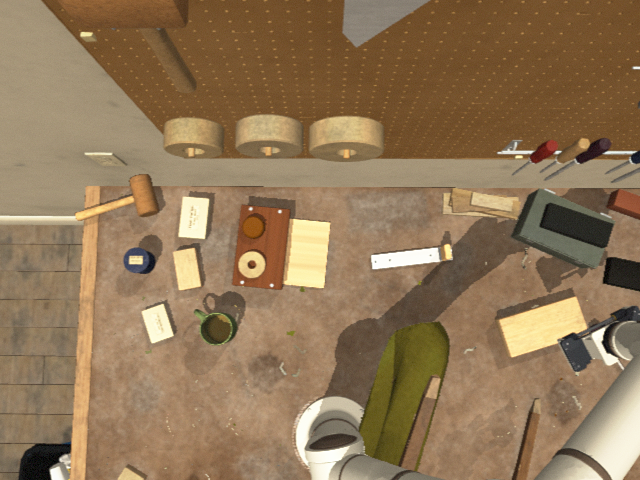

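View pics/scene0.png

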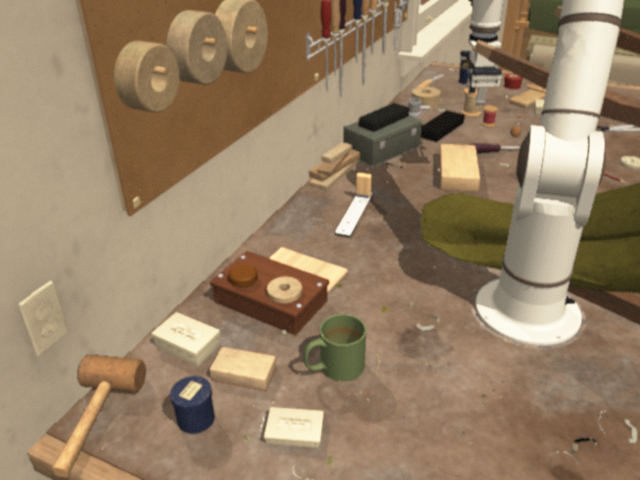

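The top view shows the shelf at about (262,247) with its mouth facing right (world -y). The plywood is at (308,253), and the probe lies at y≈257 with its sole at the left (375,261) and its grip at (447,253). I'll zoom in for the corners.

```bash
cat > h.py <<'E'
import numpy as np, cv2
from scipy.spatial.transform import Rotation as R
from bench import manip, effector, viewer
def ray(cal,uv,z):
    f=240/np.tan(np.radians(cal['vfov']/2)); 
    d=R.from_quat(cal['attitude']).apply([(uv[0]-cal['cx'])/f,(uv[1]-cal['cy'])/f,1])
    e=np.array(cal['eye']); return e+d*(z-e[2])/d[2]
def proj(cal,p):
    f=240/np.tan(np.radians(cal['vfov']/2)); c=R.from_quat(cal['attitude']).inv().apply(np.array(p)-cal['eye'])
    return c[...,:2]/c[...,2:]*f+[cal['cx'],cal['cy']]
E
python3 - <<'E'
import cv2
im=cv2.imread("pics/top0.png")
cv2.imwrite("pics/crop1.png",cv2.resize(im[195:300,225:465],None,fx=3.3333,fy=3.3333,interpolation=cv2.INTER_CUBIC))
E
```

```text
(no output)
```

View pics/crop1.png

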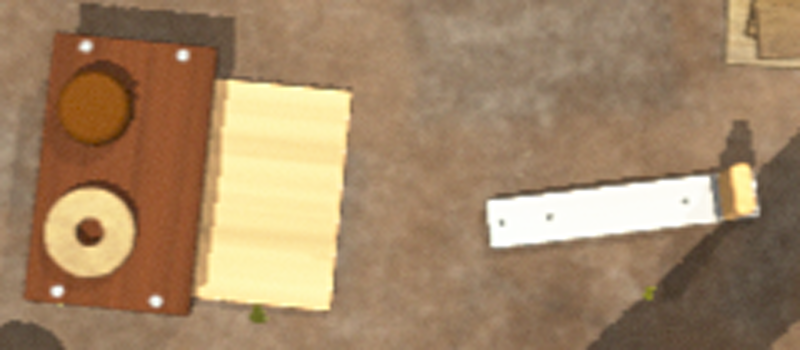

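```bash
python3 - <<'E'
from h import *
cal=viewer.get_calibration("top"); r=lambda u,v,z: ray(cal,(u/3.3333+225-.35,v/3.3333+195-.35),z)
# shelf corners: local coords fit
px=[(56,33),(217,47),(188,314),(26,299)]
W=np.array([r(*p,.06)[:2] for p in px]); print(W, np.linalg.norm(W-np.roll(W,-1,0),axis=1))
L=np.array([(68,-111),(-68,-111),(-68,111),(68,111)])/1e3
for s in(1,-1):
    l=L*[1,s]; rot,_=R.align_vectors(np.c_[W-W.mean(0),0*W[:,0]],np.c_[l,0*l[:,0]]); rv=rot.as_rotvec()
    print("shelf",s,W.mean(0),rv, (rot.apply(np.c_[l,0*l[:,0]])[:,:2]+W.mean(0)-W)*1e3)
print("board",[r(*p,.008) for p in((351,90),(331,309))])
a,b,c=r(487,200,.011),r(491,247,.011),r(757,216,.011)
print("strip",a,b,c,np.linalg.norm(a-b),np.linalg.norm(b-c), np.arctan2(*(b-c)[1::-1]))
print("griptop",r(743,190,.077))
# project model grip top etc.
E
```

```text
[[0.62539055 0.25872149]
 [0.61449835 0.1261625 ]
 [0.3956387  0.14665931]
 [0.40681089 0.27796928]] [0.13300573 0.21981735 0.13178439 0.21942548]
shelf 1 [0.51058462 0.20237815] [0.         0.         1.48212523] [[ 1.77972444  1.5599058 ]
 [ 0.62844895 -1.34680503]
 [-1.63972631 -2.18441264]
 [-0.76844708  1.97131187]]
shelf -1 [0.51058462 0.20237815] [2.31771511 2.12080198 0.        ] [[ 1.77972444  1.5599058 ]
 [ 0.62844895 -1.34680503]
 [-1.63972631 -2.18441264]
 [-0.76844708  1.97131187]]
board [array([0.58778691, 0.01555304, 0.008     ]), array([0.40279287, 0.03124978, 0.008     ])]
strip [ 0.49476549 -0.09883843  0.011     ] [ 0.45532571 -0.10206607  0.011     ] [ 0.4828168  -0.32431607  0.011     ] 0.03957162809071561 0.22394379333387332 1.6938656561490357
griptop [ 0.49746227 -0.29883928  0.077     ]
```

```bash
cat >> h.py <<'E'
SH=np.array([.5106,.2024]); SYAW=1.482; PG=np.array([.4990,-.2990]); PYAW=1.694
def s2w(x,y): c,s=np.cos(SYAW),np.sin(SYAW); return SH+[c*x-s*y,s*x+c*y]
def w2s(p): return R.from_euler('z',-SYAW).apply([p[0]-SH[0],p[1]-SH[1],0])[:2]
def down(yaw): # tool z down, tool x along yaw
    return R.from_matrix(np.array([[np.cos(yaw),np.sin(yaw),0],[np.sin(yaw),-np.cos(yaw),0],[0,0,-1]]).T).as_quat()
E
python3 - <<'E'
from h import *
cal=viewer.get_calibration("wrist"); p=manip.current_tool_pos(); rt=R.from_quat(manip.current_tcp_rot())
off=rt.inv().apply(cal['eye']-p); rc=rt.inv()*R.from_quat(cal['attitude'])
print("cam in tool",off,rc.as_matrix().round(3))
# looking poses: camera eye at dist D from mouth, height H, pitched; try both rolls
fx=np.array([np.cos(SYAW),np.sin(SYAW),0]); 
for roll in (0,90,180,270):
  for D,H,pit in ((.2,.2,40),(.25,.2,35),(.3,.24,35),(.25,.25,45),(.2,.16,30),(.3,.2,30)):
    z=fx*np.cos(np.radians(pit))-np.array([0,0,1])*np.sin(np.radians(pit))
    x0=np.cross(z,[0,0,1]);x0/=np.linalg.norm(x0);y0=np.cross(z,x0)
    rotc=R.from_matrix(np.c_[x0,y0,z])*R.from_euler('z',roll,degrees=True)
    rtool=rotc*rc.inv(); eye=np.r_[s2w(-.065-D,0),H]; tcp=eye-rtool.apply(off)
    q=manip.solve_ik(tcp,rtool.as_quat())
    print(roll,D,H,pit,tcp.round(3),None if q is None else np.round(q,2))
for yaw in(PYAW,PYAW-np.pi): print(manip.solve_ik(np.r_[PG,.036],down(yaw)))
for yaw in(SYAW,SYAW-np.pi): print([manip.solve_ik(np.r_[s2w(-.17+dx,y),.06],down(yaw)) is not None for y in(-.07,0,.07) for dx in(0,.03,-.13)])
print(manip.current_clock())
E
```

```text
cam in tool [-0.00101688 -0.06974568 -0.15671669] [[ 1.     0.001 -0.001]
 [-0.001  0.965  0.261]
 [ 0.001 -0.261  0.965]]
0 0.2 0.2 40 [0.498 0.051 0.071] [ 1.2   1.18 -0.93  1.9  -0.24  0.86  0.57]
0 0.25 0.2 35 [0.495 0.012 0.081] [ 1.24  1.21 -0.89  1.83 -0.28  1.    0.65]
0 0.3 0.24 35 [ 0.49  -0.038  0.121] [ 1.28  1.13 -0.88  1.79 -0.3   1.13  0.64]
0 0.25 0.25 45 [ 0.493 -0.011  0.111] [ 1.26  1.04 -0.94  1.88 -0.21  0.97  0.52]
0 0.2 0.16 30 [0.5   0.071 0.052] [ 1.18  1.34 -0.88  1.85 -0.31  0.92  0.71]
0 0.3 0.2 30 [ 0.491 -0.028  0.092] [ 1.27  1.24 -0.85  1.76 -0.31  1.14  0.7 ]
90 0.2 0.2 40 [0.472 0.069 0.09 ] [ 1.14  0.77 -0.83  2.27 -0.87  0.48 -0.51]
90 0.25 0.2 35 [0.469 0.029 0.102] [ 1.19  0.78 -0.74  2.21 -0.82  0.66 -0.49]
90 0.3 0.24 35 [ 0.464 -0.021  0.142] [ 1.22  0.67 -0.68  2.16 -0.78  0.85 -0.54]
90 0.25 0.25 45 [0.467 0.01  0.129] [ 1.16  0.57 -0.75  2.24 -0.78  0.65 -0.61]
90 0.2 0.16 30 [0.474 0.086 0.074] [ 1.17  0.96 -0.8   2.23 -0.9   0.54 -0.38]
90 0.3 0.2 30 [ 0.465 -0.013  0.114] [ 1.23  0.81 -0.67  2.14 -0.78  0.84 -0.48]
180 0.2 0.2 40 [0.499 
[... 535 characters left out ...]
 1.65]
270 0.25 0.2 35 [0.521 0.025 0.104] [ 1.08  1.19 -1.09  1.66  0.1   1.19  1.73]
270 0.3 0.24 35 [ 0.517 -0.025  0.144] [ 1.15  1.15 -1.12  1.61  0.09  1.31  1.74]
270 0.25 0.25 45 [0.52  0.006 0.131] [ 1.06  1.05 -1.09  1.68  0.14  1.2   1.62]
270 0.2 0.16 30 [0.527 0.083 0.076] [ 1.02  1.28 -1.07  1.68  0.06  1.1   1.78]
270 0.3 0.2 30 [ 0.518 -0.017  0.116] [ 1.15  1.25 -1.1   1.6   0.08  1.3   1.79]
[ 1.15738141  0.81306807 -0.91212518  1.8392559   0.8119434   0.91350353
  1.55288813]
[ 0.79186582  0.63136169 -0.38769672  1.85135663  0.34325329  0.72486624
 -1.23557538]
[True, True, True, True, True, True, True, True, True]
[True, True, True, True, True, True, True, True, True]
0.1
```

```bash
python3 - <<'E'
from h import *
cal=viewer.get_calibration("wrist"); p=manip.current_tool_pos(); rt=R.from_quat(manip.current_tcp_rot())
off=rt.inv().apply(cal['eye']-p); rc=rt.inv()*R.from_quat(cal['attitude'])
fx=np.array([np.cos(SYAW),np.sin(SYAW),0])
def pose(D,H,pit):
    z=fx*np.cos(np.radians(pit))-np.array([0,0,1])*np.sin(np.radians(pit))
    x0=np.cross(z,[0,0,1]);x0/=np.linalg.norm(x0);y0=np.cross(z,x0)
    rtool=R.from_matrix(np.c_[x0,y0,z])*R.from_euler('z',np.pi)*rc.inv(); eye=np.r_[s2w(-.065-D,0),H]
    return eye-rtool.apply(off),rtool.as_quat()
for D,H,pit in((.25,.115,10),(.22,.115,12),(.25,.125,14)):
    t,o=pose(D,H,pit); print(t,manip.solve_ik(t,o))
t,o=pose(.25,.125,13); q=manip.solve_ik(t,o)
if q is not None:
    up=t+[0,-.03,.13]; 
    if manip.solve_ik(up,o) is not None:
        print(manip.solve_ik(up,o)); manip.move_pose(up,o); print(manip.current_clock()); manip.servo_line(t,vel=.15)
        c=viewer.get_calibration("wrist"); im=viewer.get_image("wrist"); 
        import json; json.dump({k:np.asarray(v).tolist() for k,v in c.items()},open("wcal.json","w"))
        cv2.imwrite("pics/w1.png",cv2.rotate(im[:,:,::-1],cv2.ROTATE_180)); print(manip.current_clock(),manip.current_force(),manip.current_q())
E
```

```text
[0.49673127 0.05956936 0.11163995] [ 0.71465568  0.81737247 -0.30222163  1.95025261 -0.90009211  1.15284045
 -2.06811448]
[0.499372   0.0892303  0.10565666] [ 0.68849508  0.80278459 -0.3438678   1.98467611 -0.92151314  1.06939014
 -2.08475793]
[0.49667344 0.05891978 0.10968474] [ 0.71063937  0.77528438 -0.32059239  1.96730392 -0.87182306  1.09559754
 -2.11341967]
[ 0.68732442  0.54488818 -0.2272581   1.92749216 -0.87693984  1.35030505
 -2.25333538]
2.3667
3.4583 [ 0.02950617 -0.27991355  0.53565396] [ 0.65152198  0.76772028 -0.24046985  1.96546644 -0.92218698  1.14810818
 -2.07056787]
```

View pics/w1.png

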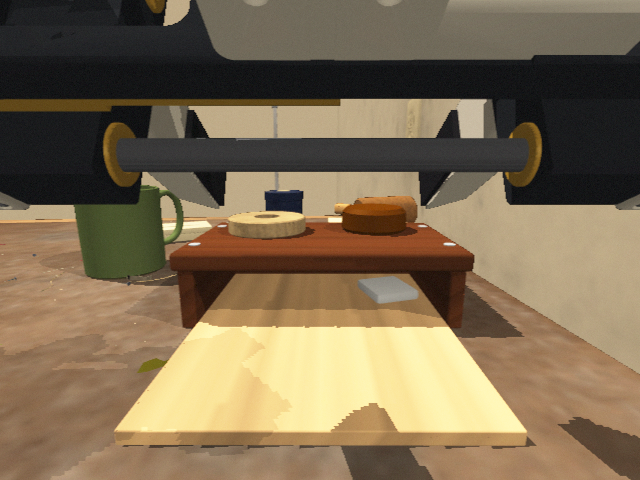

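The view under the shelf clearly shows the chalk, centred near (388,288) on the right, which is world -y_shelf. The board's front edge has its top at row 433 and its bottom at row 445. I'll zoom in to get the chalk corners and the board height.

```bash
python3 - <<'E'
import cv2,numpy as np
im=cv2.imread("pics/w1.png")
a=cv2.resize(im[265:315,345:430],None,fx=9,fy=9,interpolation=cv2.INTER_CUBIC)
b=cv2.resize(im[420:456,100:185],None,fx=4.5,fy=4.5,interpolation=cv2.INTER_CUBIC);c=cv2.resize(im[420:456,460:545],None,fx=4.5,fy=4.5)
b=np.hstack([b,c])[:,:a.shape[1]]
o=np.zeros((b.shape[0],a.shape[1],3),np.uint8); o[:,:b.shape[1]]=b
cv2.imwrite("pics/crop2.png",np.vstack([a,o])[:600])
E
```

```text
(no output)
```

View pics/crop2.png

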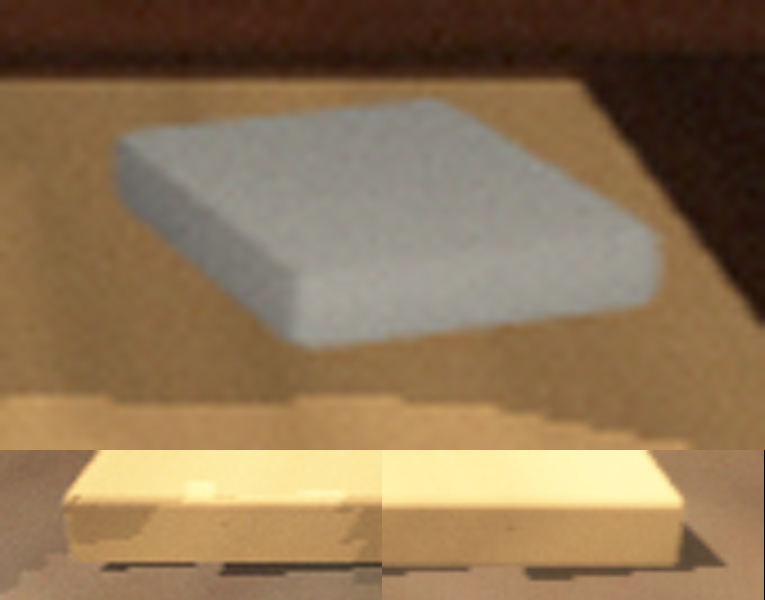

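```bash
python3 - <<'E'
from h import *
import json
cal={k:np.array(v) for k,v in json.load(open("wcal.json")).items()}
def A(p): return (639-(p[0]/9+345-.45),479-(p[1]/9+265-.45))
def B(p,x0): return (639-(p[0]/4.5+x0-.4),479-(p[1]/4.5+420-.4))
for t,b,x0 in(((65,50),(67,112),100),((300,52),(300,115),460)):
    g=ray(cal,B(b,x0),0); e=cal['eye']; d=ray(cal,B(t,x0),.0)-e
    k=np.linalg.norm((g-e)[:2])/np.linalg.norm(d[:2]); print("front corner",g,w2s(g),"h",e[2]+k*d[2])
for h in(.006,.008,.010,.012):
    l,r=ray(cal,B((65,50),100),h),ray(cal,B((300,52),460),h)
    P=np.array([w2s(ray(cal,A(p),h+.009)) for p in((120,140),(440,100),(655,235),(300,268))])
    back=[w2s(ray(cal,A(p),h)) for p in((0,80),(580,80))]
    print(h,"width",np.linalg.norm(l-r),w2s(l),w2s(r),"chalk",P.mean(0),np.linalg.norm(P-np.roll(P,-1,0),axis=1),"back",*back)
print(P)
print(w2s(ray(cal,(639-173+.0,479-258),.06)),w2s(ray(cal,(639-472,479-257),.06)))
E
```

```text
front corner [ 4.00256636e-01  3.31143946e-02 -1.38777878e-17] [-0.17840387  0.09489644] h 0.006915944803603746
front corner [0.58404544 0.01648452 0.        ] [-0.1786699 -0.089643 ] h 0.006939352545967489
0.006 width 0.18484283430947443 [-0.17698944  0.09511652] [-0.1771478  -0.08972625] chalk [-0.00819259 -0.05580714] [0.03808333 0.04300259 0.03617178 0.03883791] back [ 0.05287733 -0.02204101] [ 0.05283005 -0.09092644]
0.008 width 0.1817237243620665 [-0.1793335   0.09353617] [-0.17948919 -0.08818748] chalk [-0.01381168 -0.05476132] [0.03738789 0.04221732 0.03551124 0.03812869] back [ 0.0466544  -0.02164439] [ 0.04660792 -0.08936742]
0.01 width 0.17860461441465836 [-0.18167757  0.09195583] [-0.18183059 -0.08664872] chalk [-0.01943078 -0.05371551] [0.03669245 0.04143205 0.03485071 0.03741946] back [ 0.04043148 -0.02124777] [ 0.04038579 -0.0878084 ]
0.012 width 0.17548550446725023 [-0.18402163  0.09037549] [-0.18417198 -0.08510995] chalk [-0.02504987 -0.05266969] [0.03599701 0.04064677 0.03419017 0.03671024] back [ 0.03420855 -0.02085115] [ 0.03416366 -0.08624938]
[[-0.01295598 -0.02968996]
 [-0.00045315 -0.06344591]
 [-0.0393111  -0.07537152]
 [-0.04747925 -0.04217138]]
[-0.08115352  0.10234694] [-0.07880149 -0.10015237]
```

The board top is at about 6–7 mm, and the back panel, width and front edge are all consistent with that. The chalk centre is at about (-0.009, -0.058) in the shelf frame. Next I grasp the probe.

```bash
cat >> h.py <<'E'
OY=SYAW-np.pi
def force(n=6):
    f=[];m=[]
    for _ in range(n): f.append(manip.current_force()); m.append(manip.current_wrist_torque()); manip.sleep(.02)
    return np.mean(f,0),np.mean(m,0)
E
python3 - <<'E'
from h import *
p=np.array(manip.current_tool_pos()); manip.servo_line(p+[0,-.06,.12],vel=.25)
o=down(PYAW-np.pi)
manip.move_pose(np.r_[PG,.14],o); print(manip.current_clock(),manip.current_q())
manip.servo_line(np.r_[PG,.036],vel=.12); print("F",manip.current_force())
effector.close(50); manip.sleep(.2)
print("gap",manip.current_finger_gap(),manip.current_tool_pos(),force())
manip.servo_line(np.r_[PG,.09],vel=.1); manip.sleep(.2); print("lift",force(),manip.current_finger_gap(),manip.current_clock())
cv2.imwrite("pics/top1.png",viewer.get_image("top")[:,:,::-1]); 
im=viewer.get_image("wrist"); cv2.imwrite("pics/w2.png",im[:,:,::-1])
E
```

```text
5.275 [ 0.74529692  0.46783209 -0.32301987  1.80702825  0.18175042  0.89998525
 -1.10790837]
F [ 0.66887126 -0.55170892 -0.16167572]
gap 0.01556238909668237 [ 0.49898854 -0.29891281  0.03596839] (array([-0.08903078,  0.66304871, -0.3746404 ]), array([0.06947281, 0.01999125, 0.00884893]))
lift (array([-0.31113728,  0.1854556 , -1.89641221]), array([-0.04703196,  0.01115416,  0.00912794])) 0.015939894194793074 8.7417
```

View pics/w2.png

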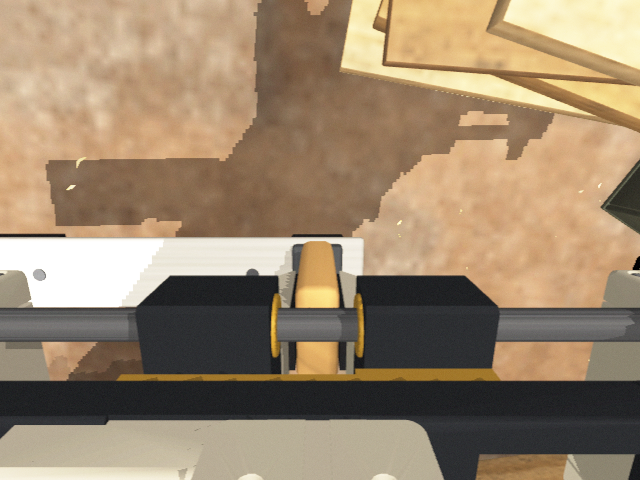

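```bash
cat >> h.py <<'E'
def at(gx,gy,zu): return np.r_[s2w(gx,gy),.036+zu]   # zu nominal underside height
def dab(gx,gy,z,zmin,thr,step=.0007):
    f0,m0=force(); 
    while z>zmin:
        z-=step; manip.servo_line(at(gx,gy,z),vel=.03); f,m=force(3)
        if (f-f0)[2]>thr: break
    print("dab z",round(z,4),"dF",(f-f0).round(2),"dM",(m-m0).round(3),"t",manip.current_clock()); return z,f0,m0
E
python3 - <<'E'
from h import *
o=down(OY)
manip.move_pose(at(-.30,-.0585,.045),o); print(manip.current_clock(),manip.current_tool_pos(),force())
manip.servo_line(at(-.30,-.0585,.013),vel=.08)
z,f0,m0=dab(-.30,-.0585,.013,.001,1.2)
cv2.imwrite("pics/top2.png",viewer.get_image("top")[:,:,::-1])
manip.servo_line(at(-.30,-.0585,z+.016),vel=.06); print(force())
E
```

```text
9.6667 [ 0.5422378  -0.10269299  0.08102357] (array([ 0.18281173, -0.22047508, -1.94550346]), array([-0.09401431,  0.03837336, -0.00783469]))
dab z 0.0067 dF [-1.43 -0.63  4.64] dM [0.415 0.25  0.081] t 13.1167
(array([-0.26886441, -0.24017697, -2.04761197]), array([-0.04993989,  0.05397386,  0.00623413]))
```

```bash
python3 - <<'E'
from h import *
cal=viewer.get_calibration("top"); im=cv2.imread("pics/top2.png")
a=cv2.resize(im[195:300,225:465],None,fx=3.3333,fy=3.3333,interpolation=cv2.INTER_CUBIC)
for x in(-.1,-.12,-.3,-.325):   # expected strip edges, z=.018
    for y in(-.0385,-.0785):
        u=(proj(cal,np.r_[s2w(x,y),.018])-[225,195]+.35)*3.3333; cv2.circle(a,tuple(int(v) for v in u),2,(0,0,255),-1)
for x,y in((-.18,.093),(-.18,-.093)):
    u=(proj(cal,np.r_[s2w(x,y),.007])-[225,195]+.35)*3.3333; cv2.circle(a,tuple(int(v) for v in u),2,(255,0,0),-1)
cv2.imwrite("pics/crop3.png",a)
E
```

```text
(no output)
```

View pics/crop3.png

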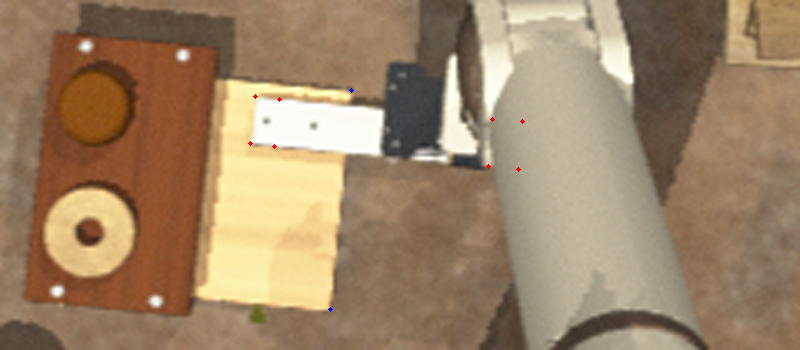

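The strip's tip corners (255,97 and 250,145) fall within about 1 mm of where I predicted, so I can reach in.

```bash
python3 - <<'E'
from h import *
y=-.0585; Z=.0067+.016
manip.servo_line(at(-.178,y,Z),vel=.08); manip.sleep(.1); print("in",force(),manip.current_clock())
manip.servo_line(at(-.178,y,.0185),vel=.04)
z,f0,m0=dab(-.178,y,.0185,.0125,1.3,.0004)
manip.sleep(.3); f,m=force(); print((f-f0).round(2),(m-m0).round(3))
np.savez("base.npz",f0=f0,z=z)
E
```

```text
in (array([ 0.08290968, -0.2298088 , -2.03853181]), array([-0.01417244,  0.0348096 , -0.00272901])) 15.5583
dab z 0.0161 dF [-0.73 -0.83  1.62] dM [0.15  0.079 0.042] t 17.7167
[-0.08 -0.72  2.07] [0.182 0.089 0.033]
```

Contact came 9.4 mm above the board level, so the sole is on the chalk. I'll raise the force to about 5.5 N and draw it out under force control.

```bash
python3 - <<'E'
from h import *
y=-.0585; b=np.load("base.npz"); f0=b['f0']; z=float(b['z']); x=-.178
for _ in range(6):
    f=force(5)[0]-f0
    if f[2]>4.8: break
    z-=.0003; manip.servo_line(at(x,y,z),vel=.03)
print("pressed",z,f.round(2),manip.current_clock())
if 3.5<f[2]<8:
    while x>-.178-.131:
        x-=.008; manip.servo_line(at(x,y,z),vel=.05); f=force(4)[0]-f0
        print(round(x,3),round(z,4),f.round(1))
        if f[2]<1.5: print("lost"); break
        if f[2]<4.2: z-=.00025
        elif f[2]>7: z+=.0003
        if f[2]>10: z+=.0006
    print(manip.current_clock())
    cv2.imwrite("pics/top3.png",viewer.get_image("top")[:,:,::-1])
E
```

```text
pressed 0.015499999999999991 [-1.2  -2.6   7.09] 18.8667
-0.186 0.0155 [-0.4  0.2  6.8]
-0.194 0.0155 [-0.2  0.3  7.1]
-0.202 0.0158 [-1.  -0.3  7.2]
-0.21 0.0161 [-1.2 -2.2  6.7]
-0.218 0.0161 [-1.2 -2.1  5.8]
-0.226 0.0161 [-0.7 -2.3  4.9]
-0.234 0.0161 [-0.7 -1.8  4.6]
-0.242 0.0161 [-0.9 -1.7  4.5]
-0.25 0.0161 [-0.7 -2.4  4.4]
-0.258 0.0161 [-0.5 -2.3  4.1]
-0.266 0.0158 [-0.5 -1.8  5. ]
-0.274 0.0158 [-1.  -1.   5.8]
-0.282 0.0158 [-0.2 -1.3  5.5]
-0.29 0.0158 [-0.7 -1.   5.7]
-0.298 0.0158 [-0.8 -1.   5.9]
-0.306 0.0158 [-0.5 -1.1  5.1]
-0.314 0.0158 [-0.7 -1.1  5.5]
25.2417
```

```bash
python3 - <<'E'
from h import *
y=-.0585; x=-.314
manip.servo_line(at(x,y,.06),vel=.06); 
manip.servo_line(at(-.42,y,.06),vel=.12); print(manip.current_clock(),force()[0])
cal=viewer.get_calibration("top"); im=viewer.get_image("top")[:,:,::-1]; cv2.imwrite("pics/top4.png",im)
a=cv2.resize(im[195:300,225:465],None,fx=3.3333,fy=3.3333,interpolation=cv2.INTER_CUBIC)
for xx,yy,zz in((-.144,-.0585,.016),(-.065,-.093,.007),(-.065,.093,.007)):
    u=(proj(cal,np.r_[s2w(xx,yy),zz])-[225,195]+.35)*3.3333; cv2.circle(a,tuple(int(v) for v in u),2,(0,0,255),-1)
cv2.imwrite("pics/crop4.png",a)
E
```

```text
27.2083 [-0.29378966  0.34244829 -2.07406322]
```

View pics/crop4.png

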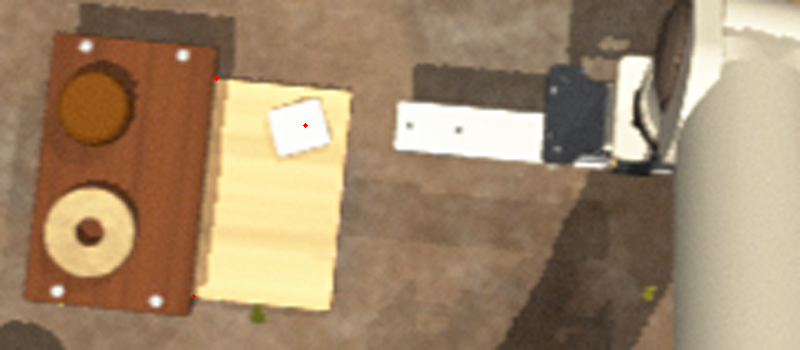

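The chalk is out on the board at crop (299,127), about 74 mm from the mouth, flat and whole. Next I lay the probe on the bare bench where it was.

```bash
python3 - <<'E'
from h import *
manip.servo_line(np.r_[PG,.09],ori=down(PYAW-np.pi),vel=.12)
manip.servo_line(np.r_[PG,.041],vel=.08); f0=force()[0]; z=.041
while z>.034:
    z-=.0006; manip.servo_line(np.r_[PG,z],vel=.03); f=force(3)[0]-f0
    if f[2]>1.2: break
print("set",z,f.round(2)); effector.open_jaws(); manip.sleep(.2)
manip.servo_line(np.r_[PG,.16],vel=.12); manip.sleep(.3); print(manip.current_clock(),force()[0],manip.current_finger_gap())
cal=viewer.get_calibration("top"); im=viewer.get_image("top")[:,:,::-1]
cv2.imwrite("pics/top5.png",im); cv2.imwrite("pics/crop5.png",cv2.resize(im[170:360,130:465],None,fx=2.3,fy=2.3))
u=np.array([299,127])/3.3333+[224.65,194.65]; print("chalk shelf xy",w2s(ray(cal,u,.016)))
E
```

```text
set 0.03559999999999997 [-1.66  0.61  4.31]
34.725 [-0.3302092  -0.25622628  0.14756153] 0.09155424412047201
chalk shelf xy [-0.13880632 -0.05674416]
```

View pics/crop5.png

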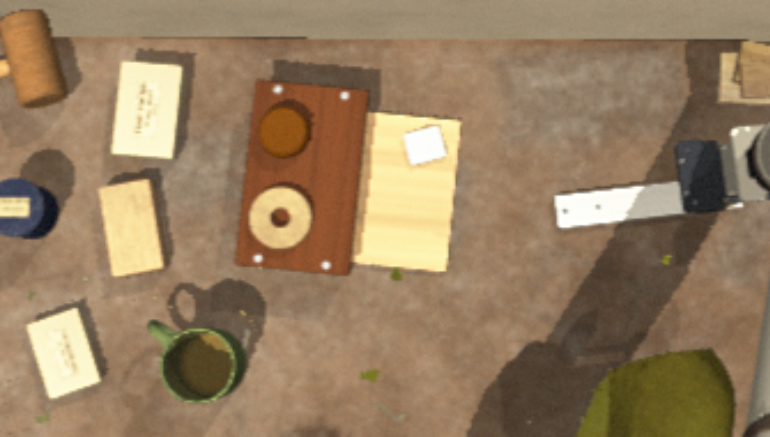

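The chalk at (425,145) is on the board and clear of the shelf. The probe lies flat on the bench with its tip at (556,212), no bystander has moved, and the gripper is empty and above it.

```bash
python3 -c "
from bench import manip
manip.hand_in(); print(manip.current_clock())"
```

```text
the job is handed in; nothing more can be done
the job is handed in; nothing more can be done
```

The chalk is out on the plywood board, the probe is back on the bench, and the job is handed in. The robot reported no verdict.

**What I did:**
- **Finding the chalk:** I looked under the shelf with the wrist camera. The chalk was at about (-9, -58) mm in the shelf's frame, and the board top was about 7 mm above the bench.
- **Dabbing:** I took the probe by its grip and dabbed the board in front of the mouth, which read 6.7 mm. I then dabbed the chalk, which read 16.1 mm. The 9.4 mm difference matches the chalk's 9 mm thickness.
- **Drawing it out:** I pulled the chalk out with the sole pressing 4–7 N.
- **Putting the probe back:** I laid the probe on the bare bench where it started.

**Last checks:**
- **Chalk:** The top image shows it whole, with its centre about 74 mm out from the mouth. It trailed the sole by about 5 mm during the pull, still well clear of the 40 mm needed.
- **Probe and bystanders:** The probe is released, well away from the chalk and off the board. The bystanders look unmoved. I judged these by eye in the image, and judged the probe's lie from its set-down height as well.
- **Forces and time:** The highest contact force I read was about 7 N on the chalk and 4.6 N on the board, though I sampled between steps rather than continuously. The last clock reading was about 34.7 s of the 64 s allowed. No check failed.

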